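# Shut and lock the drive hatch of a tabletop potter's wheel

## Task

The drive hatch of the tabletop potter's wheel has been left standing open. With your fingertips push it down gently until it lies shut on the deck, then set a fingertip in the slot of each of its two quarter-turn fasteners and turn it clockwise a quarter turn to its stop, so that both lock. Do not lift the hatch, and leave the pots and tools standing about where they are.

Things in the scene. Friction and masses are not known exactly. Their poses are not given: they have to be found in the camera images.
- machine: Tabletop potter's wheel: a cream metal box 360 (x) by 600 (y) mm, flat deck 170 mm above the table, fixed; its place and yaw vary. Origin: centre of its underside; z up, x away from the robot, y left. Grey hatch on its right half; on its left half an aluminium wheel head 250 mm across, top 26 mm above the deck, centred at y = +140 mm, with a bowl on it.
- hatch_hinge (a point): Middle of the hatch's hinge line, at deck height, at x = +115, y = -155 mm of the machine; same axes as the machine: the hinge line runs along its y. It does not move.
- hatch (a joint): Opening angle, rad: 0 = shut flat on the deck, stop at 1.2; starts 0.42 to 0.65. A grey sheet 235 mm from hinge to free edge, 260 mm wide, 5 mm thick, 0.55 kg, hinged on its far (+x) edge, so the edge nearer the robot swings up. Shut, its outer face is 6 mm above the deck. The stiff hinge holds it where it is left; 2 to 5 N near the free edge push it down.
- hatch_push (a point): Point on the hatch's outer face, 190 mm from the hinge line, midway between the two fasteners (46 mm of bare sheet between their flanges); swings with the hatch. z is the face's outward normal, x points to the hinge. A good place to push.
- dial_left (a joint): Turn of the left (+y) fastener, rad: 0 = open, 1.571 = locked (its stop), positive clockwise as seen on the outer face; starts 0 to 0.2, stays where it is left. Takes about 0.08 N m, a little more where its pawl draws under the keeper. It locks only on a shut hatch: the pawl draws down the last 5 mm at the free edge, no more.
- dial_right (a joint): Turn of the right (-y) fastener, the same as the left. Each is a round turn-button: a metal flange 74 mm across, 5 mm thick, and on it two raised black D-shaped halves 14 mm high (68 mm across together) with a straight slot between them, 26 mm wide, 14 mm deep, open at both ends, top edges chamfered 1.5 mm.
- dial_left_slot (a point): Middle of the slot's floor in the left fastener, on its axis: 190 mm from the hinge line, 60 mm left of the hatch's middle, 11 mm above the deck when shut. z out of the slot along the axis, y along the slot, x across it; turns with the fastener. Hatch shut: the slot lies along the machine's y when open, along its x when locked.
- dial_right_slot (a point): The same of the right fastener, 60 mm right of the middle of the hatch.
- bowl: Stoneware bowl, 116 mm across, 55 mm high, on the wheel head. Origin under its centre. Leave alone.
- rib: Wooden throwing rib, 85 by 42 by 7 mm, flat on the deck before the hatch, along its edge. Origin under its centre. Leave alone.
- pinch_pot: Dark clay pinch pot, 68 mm across, 40 mm high, at the back of the deck. Origin under its centre. Leave alone.
- loop_tool: Loop tool, 163 mm long, 16 mm high, on the deck before the wheel head, along its edge. Origin under its handle. Leave alone.
- mug: Bisque mug, 76 mm across, 85 mm high, on the table to the right of the machine. Origin under its centre. Leave alone.
- sprayer: Amber spray bottle, 72 mm across, 206 mm high, on the table to the right of the machine. Origin under its centre. Leave alone.
- tool_tin: Brass tin of brushes and tools, 84 mm across, 215 mm high with its tools, on the table to the right of the machine. Origin under its centre. Leave alone.
- rule: Steel rule, 300 by 28 by 4 mm, flat on the table by the machine's right side. Origin under its centre, x along it. Leave alone.

How it is judged (in metres and radians):
On the way:
1. the hatch is pushed down shut (free edge within 8 mm of its seat, where the pawls can draw it home) while both fasteners are still open (value of joint hatch below 0.035 rad and value of joint each of dial_left, dial_right below 0.6 rad), for 0.2 s.
At the end, for the whole second after the job is handed in: the hatch lies shut (within 0.012 rad, under 3 mm at its free edge) and both fasteners are turned clockwise to within 0.19 rad (11 degrees) of their stop, at rest (value of joint hatch below 0.012 rad and value of joint each of dial_left, dial_right above 1.38 rad and velocity of joint each of dial_left, dial_right below 0.05 rad/s); the robot touches nothing.
It fails at once if the hatch is lifted instead of pushed down (opened past 0.75 rad) (value of joint hatch above 0.75 rad).
It fails at once if the hatch is slammed (faster than 2.5 rad/s) (velocity of joint hatch below -2.5 rad/s).
It fails at once if a pot or tool standing about is moved more than 30 mm (distance of any of bowl, rib, pinch_pot, mug, sprayer, tool_tin, rule, loop_tool from where it was at the start of the episode above 0.03 m).
It fails at once if a pot or bottle is tipped over (angle between any of bowl, pinch_pot, mug, sprayer, tool_tin's own z axis and vertical above 0.5 rad).
It also fails if it takes over 64 s, if anything falls off the work surface, if the arm or the gripper's body presses on something with over 40 N, if the wrist force passes 120 N, or if a joint passes its speed limit or range.

## Robot

A 7-joint arm with a two-finger parallel gripper is mounted at the origin on the work surface. World frame = base frame: x ahead of the robot, y to its left, z up, the work surface at z = 0. Lengths are in mm, angles in rad, forces in N, time in s.
With the tool pointing down it reaches from about 400 to 875 mm from the base axis. Payload 4.4 kg.
Tool frame: the origin (TCP) lies at the very end of the fingers, on their centre line; the grasp point (between the pads) lies 19 mm behind it; z points along the fingers, y is the line along which they close (so a half turn about z gives the same grasp; the last joint's range is limited). The gripper opens to 85 mm and grips with 20 to 120 N. Pads are 22 mm wide; open, the fingers measure 114 mm over their backs; the gripper's body (76 mm by 85 mm) begins 54 mm behind the grasp point. The pads swing forward as they close: fully open they stand 13 mm farther back than shut.
Start: joints at [-1.304, 0.628, 0.038, 1.517, -0.027, 0.996, -0.02], TCP at [212.325, 614.358, 231.313] pointing down, gripper open.
Joint ranges: [-3.06, 3.06], [-0.37, 2.12], [-1.25, 1.32], [0.18, 2.47], [-1.1, 4.24], [0.23, 1.98], [-2.94, 2.94]. Speed limits (rad/s): [2.57, 2.57, 3.14, 3.14, 3.14, 3.14, 3.14].

## Interface

Orientations are given as [roll, pitch, yaw] about the fixed x, y, z axes, in that order (R = Rz(yaw) Ry(pitch) Rx(roll)).
In Python, from cell import ctrl gives the robot as it stands.
- The arm moves only by the tool step_arm, never from a script. Its argument "series" is a list that holds one entry, the list of rows, each a list of 7 numbers: the turn, a rotation vector about the tool's x, y, z as a fraction of full scale, then the shift along the tool's x, y, z as a fraction of full scale, then the closure, from 0 (fully open) to 1 (shut). In form: [[[ax, ay, az, tx, ty, tz, gripper], ...]]. A call has 1 to 12 rows; each row shifts and turns the commanded pose from where the row before left it, along the tool's axes as they then stand; what a row does not reach is not made up. Full scale, the value 1, is 150 mm for a shift and 45 degrees for a turn. A row lasts 1/10 s, in which the tool goes at most 50 mm and 8.59 degrees, less where a joint would pass 70% of its speed; a pose out of reach is approached as far as the arm can. A call with a number of a shift or a turn outside -1 to 1 is refused whole. A call with a gripper value outside its range is refused whole. The fingers move at their own pace and stop on an object; the grip force is fixed at half the most. Time passes only in rows, so rows that do not move let the fingers close. It gives the time, the measured TCP pose, the force, the opening and the grip force at its end, in the units of the state.
- ctrl.read_state(): the state, without advancing time (a new reading comes with each control period).
- ctrl.get_image(name): name is "side" or "top" or "wrist"; returns a dict with "img" (400x640x3 uint8, red, green, blue), "fx", "fy", "cx", "cy" (pixels), "dist" ([k1, k2, p1, p2, k3] as OpenCV has them; the pictures are not rectified), "R" (3x3) and "t" (3): a world point X has camera coordinates R X + t. Camera axes: x right, y down, z forward; pixel columns grow to the right and rows downward; lengths in mm; the calibration is good to about 2 mm. A picture is of the moment at which its call begins. There is no depth.
- ctrl.finish_job(): hands the job in; it is judged then, once.
Trained networks look in a picture, given as the dict that the camera call returned (one of the last four; its "shot" number tells which), for a name from the list of things; names that differ only in an ending like _2 or _b are one class to them, and where a whole thing is asked for, a point or a joint stands for the part that bears it (a point fixed in the world has none). Each returns a list of dicts, best first, with "score" (0 to 1); they miss things now and then, are a little off and sometimes report something else, mostly with a low value. They report only what shows in the picture. A call takes as long as a camera call.
- ctrl.recognise(picture, thing): "centre" ([column, row] in pixels, amid what is visible of it).
The state is a dict: "clock": time; "qpos": joint angles; "qd": joint speeds; "tau": joint torques, N m; "eef_pos": TCP position; "tool_rot": TCP orientation; "force": force on the tool from outside, world axes, zero at the start; "torque": the same for the moment, N m; "width": finger opening in mm; "gripper_force": force on a finger pad.
Only numpy, scipy, OpenCV 4.12 (cv2) and the standard library are available. Lean on these libraries where they do the work, as an engineer would, in place of code of your own. Each camera call takes 0.05 s, during which the arm holds its last target. There are 200 camera calls.

## Working session

There is one attempt and no reset: what is moved stays moved. The work goes in short steps, Python scripts to look and compute and a tool call to move; the robot and the scene stay as the last step left them, time stands still between calls to the robot, and variables do not carry over. Pictures are saved under pics/ and viewed, at most 10 in all, crops included, and the job is handed in when it is done.

Besides the shell and the picture viewer there is one more tool, called after "Call:" as a command line: name --argument value ..., lists and objects as JSON in quotes. step_arm: Moves the arm, as the interface text tells. Shift numbers are shares of 150 mm and turn numbers shares of 45 degrees, none past 1 either way. Its arguments: {"type":"object","properties":{"series":{"type":"array","items":{"type":"array","items":{"type":"array","items":{"type":"number","minimum":-1,"maximum":1}}}}},"required":["series"]}

```bash
mkdir -p pics; ls; cat > h.py <<'E'
import numpy as np,cv2
from cell import ctrl
from scipy.spatial.transform import Rotation as Ro
def K(p): return np.array([[p['fx'],0,p['cx']],[0,p['fy'],p['cy']],[0,0,1.]])
def ray(p,uv):
    n=cv2.undistortPoints(np.array([[uv]],float),K(p),np.array(p['dist'],float))[0,0]
    R=np.array(p['R']);return -R.T@np.array(p['t']),R.T@np.array([n[0],n[1],1])
def atz(p,uv,z):
    o,d=ray(p,uv);return o+d*(z-o[2])/d[2]
def proj(p,X):
    return cv2.projectPoints(np.array(X,float).reshape(-1,1,3),cv2.Rodrigues(np.array(p['R'],float))[0],np.array(p['t'],float),K(p),np.array(p['dist'],float))[0][:,0]
def save(p,n): cv2.imwrite('pics/'+n,p['img'][:,:,::-1])
E
cat > a.py <<'E'
from h import *
import pickle
s=ctrl.read_state();print(s['clock'],s['eef_pos'],s['tool_rot'],s['force'])
P={}
for c in('top','side'):
    p=ctrl.get_image(c);P[c]=p;save(p,c+'0.png');print(c,-np.array(p['R']).T@np.array(p['t']))
    for t in['machine','hatch','dial_left','dial_left_slot','dial_right_slot','bowl','rib','pinch_pot','loop_tool','mug','sprayer','tool_tin','rule','hatch_push']:
        r=ctrl.recognise(p,t);print(c,t,[(np.round(x['centre'],1).tolist(),round(x['score'],2)) for x in r[:3]])
pickle.dump(P,open('P0.pkl','wb'))
E
python3 a.py; python3 -c "
import cv2,numpy as np
a=cv2.imread('pics/top0.png');b=cv2.imread('pics/side0.png');print(a.shape)"
```

```text
pics
0.0 [212.10864978 613.73032502 230.38875987] [-3.13967256e+00  3.51828095e-05  2.80882156e+00] [0.43768549 0.02739052 0.51732   ]
top [ 294.22463659  -76.77484287 1293.45951435]
top machine [([221.7, 214.9], 0.71), ([345.1, 247.0], 0.31)]
top hatch [([269.4, 196.8], 0.65)]
top dial_left [([242.3, 217.2], 0.63), ([163.4, 272.7], 0.35)]
top dial_left_slot [([242.4, 214.1], 0.97), ([345.4, 246.3], 0.2)]
top dial_right_slot [([295.2, 217.7], 0.56)]
top bowl [([153.7, 199.6], 0.97)]
top rib [([258.9, 268.3], 0.74)]
top pinch_pot [([210.9, 149.4], 0.83)]
top loop_tool [([163.9, 269.3], 0.86), ([343.5, 245.3], 0.45)]
top mug [([455.0, 183.1], 0.69), ([345.5, 246.8], 0.53)]
top sprayer [([480.0, 228.7], 0.77)]
top tool_tin [([468.3, 274.9], 0.65), ([220.3, 212.5], 0.25)]
top rule [([344.8, 245.0], 0.71)]
top hatch_push [([268.9, 200.0], 0.82)]
side [ 375.04122852  604.38850433 1000.73794692]
side machine [([271.1, 288.0], 0.93)]
side hatch [([287.8, 206.4], 0.8), ([318.0, 126.0], 0.71)]
side dial_left [([300.0, 218.2], 0.8)]
side dial_left_slot [([299.9, 217.3], 0.92)]
side dial_right_slot [([316.9, 175.3], 0.68)]
side bowl [([238.8, 313.1], 0.88), ([286.4, 205.2], 0.28)]
side rib [([356.0, 247.8], 0.69)]
side pinch_pot [([208.7, 248.7], 0.85)]
side loop_tool [([325.0, 346.7], 0.57), ([386.1, 218.2], 0.51)]
side mug [([320.3, 125.5], 0.62), ([286.4, 204.9], 0.57)]
side sprayer [([361.4, 111.7], 0.96), ([273.2, 289.7], 0.15)]
side tool_tin [([396.1, 127.4], 0.94), ([208.5, 248.2], 0.41)]
side rule [([384.3, 216.0], 0.49), ([397.3, 128.1], 0.48), ([354.6, 249.6], 0.24)]
side hatch_push [([288.5, 205.2], 0.96), ([299.3, 219.3], 0.57)]
(400, 640, 3)
```

View pics/top0.png

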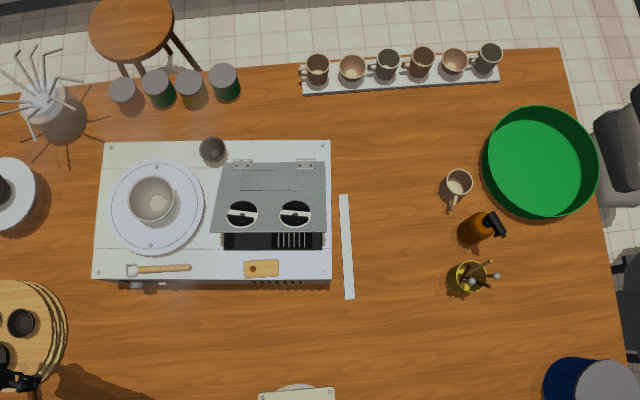

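View pics/side0.png

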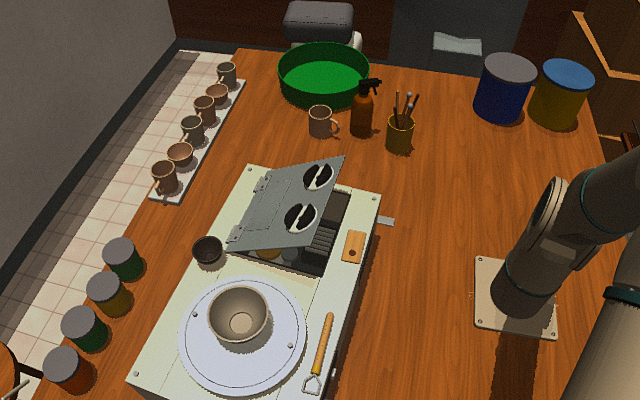

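```bash
cat > b.py <<'E'
from h import *
import pickle
P=pickle.load(open('P0.pkl','rb'))
def tri(a,b):
    o1,d1=ray(P['top'],a);o2,d2=ray(P['side'],b)
    A=np.c_[d1,-d2];x=np.linalg.lstsq(A,o2-o1,rcond=None)[0]
    p,q=o1+d1*x[0],o2+d2*x[1];return (p+q)/2,np.linalg.norm(p-q)
for n,a,b in[('L',(242.4,215),(300,217.5)),('R',(295.2,217.7),(316.9,175.3)),('push',(268.9,200),(288.5,205.2)),('bowl',(153.7,199.6),(238.8,313.1)),('rib',(258.9,268.3),(356,247.8)),('pinch',(210.9,149.4),(208.7,248.7)),('loop',(163.9,269.3),(325,346.7)),('mug',(455,183.1),(320,125.5)),('spr',(480,228.7),(361.4,111.7)),('tin',(468,275),(396,127.4))]:
    x,e=tri(a,b);print(n,x.round(1),round(e,1))
# fit machine x,y,yaw,hatch angle
from scipy.optimize import least_squares
def pts(v):
    x,y,yaw,th=v
    def W(m): c,s=np.cos(yaw),np.sin(yaw);return np.array([x+c*m[0]-s*m[1],y+s*m[0]+c*m[1],m[2]])
    def hp(r,w,h): return W([115-r*np.cos(th)+h*np.sin(th)*1,-155+w,170+r*np.sin(th)+h*np.cos(th)])
    return W,hp
obs=[('top',(242.4,215),'L'),('side',(300,217.5),'L'),('top',(295.2,217.7),'R'),('side',(316.9,175.3),'R'),('top',(153.7,199.6),'B'),('side',(238.8,313.1),'B')]
def f(v):
    W,hp=pts(v);D={'L':hp(190,60,18),'R':hp(190,-60,18),'B':W([0,140,170+26+28])}
    return np.concatenate([(proj(P[c],D[k])[0]-uv)*(.3 if k=='B' else 1) for c,uv,k in obs])
r=least_squares(f,[550,150,0,.5]);print(r.x,r.fun.round(1))
E
python3 b.py
```

```text
L [530.5  72.5 275.1] 0.6
R [517.1 -46.2 279. ] 9.3
push [571.9  13.9 232.9] 2.6
bowl [595.5 288.8 238.5] 0.3
rib [413.8  54.7 176.9] 7.5
pinch [716.7 151.4 213. ] 3.9
loop [432.8 289.4 170.7] 5.3
mug [ 620.9 -506.1   21.5] 13.8
spr [ 481.4 -537.5   76.7] 3.0
tin [ 361.8 -484.6   76.9] 5.4
[ 5.84719773e+02  1.61167539e+02 -1.12030771e-01  4.94384982e-01] [ 0.3 -0.3  0.1 -0.6  0.5 -1.9  2.1  1.1 -0.8 -0.  -1.   2.5]
```

The top view shows the open hatch with dials at about (242,213) and (295,213) and the deck corners at (104,142), (331,140), (331,278) and (93,277). The side view has the dials at about (301,217) and (319,177). I'll refit with the corners included.

```bash
cat >> b.py <<'E'
obs=[('top',(242.2,214),'L'),('side',(300,217.5),'L'),('top',(295.2,214.5),'R'),('side',(318.3,176.5),'R'),('top',(104,142),'c1'),('top',(331,140.5),'c2'),('top',(331,278),'c3'),('top',(93,277),'c4'),('side',(248,165),'c2'),('side',(381,197),'c3')]
def f(v):
    W,hp=pts(v);D={'L':hp(190,60,18),'R':hp(190,-60,18),'c1':W([180,300,170]),'c2':W([180,-300,170]),'c3':W([-180,-300,170]),'c4':W([-180,300,170])}
    return np.concatenate([(proj(P[c],D[k])[0]-uv) for c,uv,k in obs])
r=least_squares(f,r.x,loss='soft_l1');print(r.x,r.fun.reshape(-1,2).round(1).tolist())
W,hp=pts(r.x);print('push',hp(190,0,6),hp(235,0,6));th=r.x[3];r.x[3]=0;W,hp=pts(r.x);print('shut',hp(190,0,6),'L',hp(190,60,11),'R',hp(190,-60,11))
E
python3 b.py|tail -3
```

```text
[ 5.81605409e+02  1.64410636e+02 -9.12498271e-02  5.04143954e-01] [[-0.5, 0.7], [-0.0, -0.2], [-0.4, 0.3], [-0.5, -0.1], [0.5, -0.8], [-0.3, -0.8], [0.5, 1.7], [-3.1, 0.6], [-0.7, -2.5], [0.4, -2.7]]
push [519.2195      14.47163973 267.03456392] [479.98195083  18.06203    288.77217724]
shut [492.79333354  16.88973803 176.        ] L [498.26072838  76.64011538 181.        ] R [487.3259387  -42.86063932 181.        ]
```

Call:
step_arm --series '[[[0,0,-0.154,0,0,0,1],[0,0,-0.153,0,0,0,1],[0,0,0,0,0,-0.3,1],[0,0,0,0,0,-0.3,1],[0,0,0,0,0,0,1]]]'

```text
clock: 2.0
eef_pos: [213.6, 617.9, 328.4]
tool_rot: [3.129, 0.003, 3.049]
force: [0.6, 0.5, 0.5]
width: 12.1
gripper_force: 0.0
```

Call:
step_arm --series '[[[0,0,0,-0.17,-0.27,0,1],[0,0,0,-0.17,-0.27,0,1],[0,0,0,-0.17,-0.27,0,1],[0,0,0,-0.17,-0.27,0,1],[0,0,0,-0.17,-0.27,0,1],[0,0,0,-0.17,-0.27,0,1],[0,0,0,-0.17,-0.27,0,1],[0,0,0,-0.17,-0.27,0,1],[0,0,0,-0.17,-0.27,0,1],[0,0,0,-0.17,-0.27,0,1],[0,0,0,-0.17,-0.27,0,1],[0,0,0,0,0,0,1]]]'

```text
clock: 3.2
eef_pos: [453.7, 137.6, 321.5]
tool_rot: [-3.138, 0.003, 3.038]
force: [0.4, 0.4, 0.2]
width: 0.1
gripper_force: 0.0
```

```bash
cat >> h.py <<'E'
def delta(X,s=None):
    s=s or ctrl.read_state();R=Ro.from_euler('xyz',s['tool_rot']).as_matrix()
    return (R.T@(np.array(X)-s['eef_pos'])/150).round(4)
def st():
    s=ctrl.read_state();print(round(s['clock'],2),np.round(s['eef_pos'],1),np.round(s['tool_rot'],4),'F',np.round(s['force'],1),'q',np.round(s['qpos'],2),s['width']);return s
E
python3 -c "
from h import *
s=st();print(delta([519,14.5,290]))"
```

```text
3.2 [453.7 137.6 321.5] [-3.1383e+00  2.7000e-03  3.0380e+00] F [0.4 0.4 0.2] q [-0.46  0.27  0.13  1.86 -0.04  1.01  1.16] 0.11503411408809869
[-0.5176 -0.7708  0.2138]
```

Call:
step_arm --series '[[[0,0,0,-0.173,-0.257,0,1],[0,0,0,-0.173,-0.257,0,1],[0,0,0,-0.172,-0.257,0,1],[0,0,0,0,0,0,1],[0,0,0,0,0,0,1]]]'

```text
clock: 3.7
eef_pos: [517.6, 22.2, 320.9]
tool_rot: [3.141, -0.001, 3.047]
force: [-0.3, 0.8, -0.1]
width: 0.1
gripper_force: 0.0
```

```bash
python3 -c "
from h import *
s=st();p=ctrl.get_image('wrist');save(p,'w1.png');print(-np.array(p['R']).T@p['t'],p['R'])
for t in ['dial_left_slot','dial_right_slot','hatch_push']: print(t,ctrl.recognise(p,t)[:2])"
```

```text
3.7 [517.6  22.2 320.9] [ 3.1415e+00 -7.0000e-04  3.0473e+00] F [-0.3  0.8 -0.1] q [-0.23  0.35  0.18  1.76 -0.07  1.04  1.46] 0.12705390503831943
[435.71973009  30.93817729 463.23181029] [[ 9.35029087e-02  9.95618900e-01 -4.60932266e-04]
 [ 9.42991204e-01 -8.84118671e-02  3.20859675e-01]
 [ 3.19413204e-01 -3.04359679e-02 -9.47126632e-01]]
dial_left_slot [{'centre': [407.9, 232.5], 'score': 0.67}]
dial_right_slot [{'centre': [208.7, 234.9], 'score': 0.81}, {'centre': [411.3, 176.5], 'score': 0.34}]
hatch_push [{'centre': [298.8, 227.5], 'score': 0.94}]
```

View pics/w1.png

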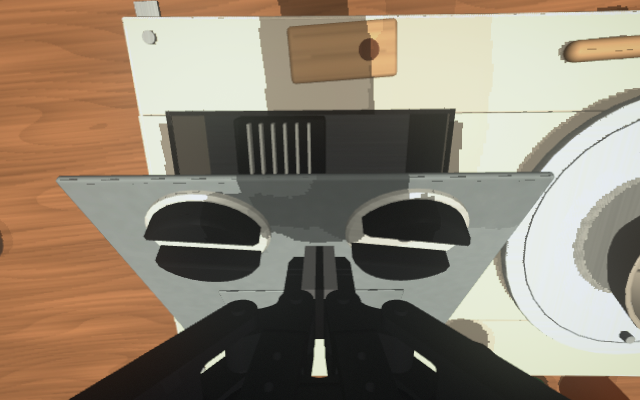

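Call:
step_arm --series '[[[0,0,0,-0.014,-0.05,0.08,1],[0,0,0,0,0,0.08,1],[0,0,0,0,0,0.08,1],[0,0,0,0,0,0.04,1],[0,0,0,0,0,0.04,1],[0,0,0,0.012,0,0.04,1],[0,0,0,0.015,0,0.04,1],[0,0,0,0.015,0,0.04,1],[0,0,0,0,0,0,1]]]'

```text
clock: 4.8
eef_pos: [512.1, 15.8, 254.5]
tool_rot: [-3.141, -0.001, 3.05]
force: [0.1, 0.0, 0.5]
width: -0.3
gripper_force: 0.0
```

```bash
python3 -c "
from h import *
s=st()"
```

```text
4.8 [512.1  15.8 254.5] [-3.1415e+00 -1.1000e-03  3.0500e+00] F [0.1 0.  0.5] q [-0.21  0.41  0.17  1.87 -0.09  0.87  1.49] -0.2823489121184772
```

Call:
step_arm --series '[[[0,0,0,0.015,0,0.04,1],[0,0,0,0.015,0,0.04,1],[0,0,0,0.013,0,0.04,1],[0,0,0,0.012,0,0.04,1],[0,0,0,0.01,0,0.04,1],[0,0,0,0.01,0,0.04,1],[0,0,0,0.01,0,0.04,1],[0,0,0,0.008,0,0.04,1]]]'

```text
clock: 5.6
eef_pos: [498.5, 16.9, 206.7]
tool_rot: [-3.142, -0.001, 3.05]
force: [-2.3, 0.3, 3.1]
width: -0.2
gripper_force: 1.5
```

Call:
step_arm --series '[[[0,0,0,0.005,0,0.04,1],[0,0,0,0.005,0,0.04,1],[0,0,0,0,0,0.04,1],[0,0,0,0,0,0.03,1],[0,0,0,0,0,0.02,1],[0,0,0,0,0,0,1]]]'

```text
clock: 6.2
eef_pos: [497.8, 17.1, 181.3]
tool_rot: [-3.142, 0.001, 3.05]
force: [0.1, 0.2, 0.3]
width: 0.0
gripper_force: 0.0
```

Call:
step_arm --series '[[[0,0,0,0.01,0,0.015,1],[0,0,0,0.01,0,0.015,1],[0,0,0,0,0,0.01,1],[0,0,0,0,0,0.007,1],[0,0,0,0,0,0,1],[0,0,0,0,0,0,1]]]'

```text
clock: 6.8
eef_pos: [495.5, 17.4, 176.0]
tool_rot: [3.141, 0.003, 3.05]
force: [0.0, 0.7, 11.6]
width: -0.1
gripper_force: 5.6
```

Call:
step_arm --series '[[[0,0,0,0,0,-0.1,1],[0,0,0,0,0,-0.25,1],[0,0,0,0,0,-0.25,1],[0,0,0,0,0,0,1],[0,0,0,0,0,0,1]]]'

```text
clock: 7.3
eef_pos: [494.0, 17.5, 265.0]
tool_rot: [3.141, 0.0, 3.05]
force: [-0.6, -0.1, 0.4]
width: -0.2
gripper_force: 0.0
```

```bash
python3 -c "
from h import *
s=st();p=ctrl.get_image('wrist');save(p,'w2.png')
import pickle;pickle.dump(p,open('w2.pkl','wb'))
for t in ['dial_left_slot','dial_right_slot']:
  r=ctrl.recognise(p,t)[0];print(t,r,atz(p,r['centre'],185))
print(proj(p,[[498.3,76.6,181],[487.3,-42.9,181]]))"
```

```text
7.3 [494.   17.5 265. ] [3.1412e+00 2.0000e-04 3.0501e+00] F [-0.6 -0.1  0.4] q [-0.22  0.37  0.18  1.9  -0.08  0.88  1.48] -0.16475942282676279
dial_left_slot {'centre': [404.7, 196.6], 'score': 0.93} [494.31179159  78.11181759 185.        ]
dial_right_slot {'centre': [235.5, 201.8], 'score': 0.78} [487.46288442 -39.3966484  185.        ]
[[401.25930625 200.22317233]
 [231.88216887 200.07076442]]
```

View pics/w2.png

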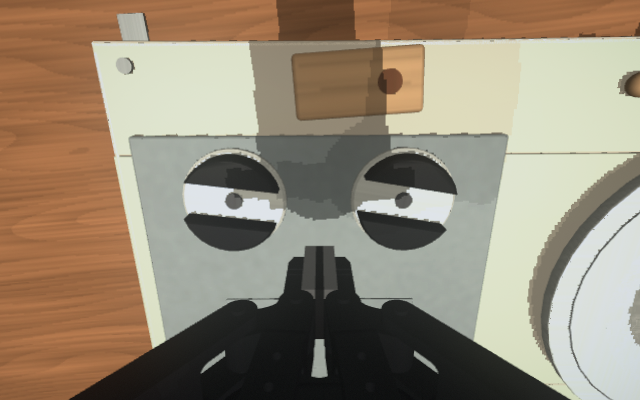

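The hatch is shut. The axle dots in the slot floors are at about (234,200) on the right and (404,200) on the left, and both slots are slightly tilted.

```bash
cat > c.py <<'E'
from h import *
import pickle
p=pickle.load(open('w2.pkl','rb'));g=cv2.cvtColor(p['img'],cv2.COLOR_RGB2GRAY)
for n,(u,v) in {'L':(404,200),'R':(234,200)}.items():
    w=g[v-11:v+12,u-11:u+12];m=(w<130).astype(np.uint8)
    k,lab,stt,cen=cv2.connectedComponentsWithStats(m);l=lab[11,11];print(n,stt[l],cen[l]+[u-11,v-11]);c=cen[l]+[u-11,v-11]
    print('  floor ctr',atz(p,c,181).round(1))
    # black halves: edges facing slot
    cols=range(u-36,u+37,4);up=[];lo=[]
    for x in cols:
        col=g[v-32:v+33,x].astype(int)<70
        y0=int(round(v+(x-u)*.14))-(v-32)
        a=[i for i in range(0,y0-6) if col[i]];b=[i for i in range(y0+7,65) if col[i]]
        if a: up.append((x,max(a)+.5+v-32))
        if b: lo.append((x,min(b)-.5+v-32))
    for nm,e,z in(('up',up,194),('lo',lo,194)):
        X=np.array([atz(p,q,z) for q in e]);vx,vy,x0,y0=cv2.fitLine(X[:,:2].astype(np.float32),cv2.DIST_HUBER,0,.01,.01).ravel()
        a=np.degrees(np.arctan2(vy,vx))%180;cw=atz(p,c,181)
        d=(x0-cw[0])*(-vy)+(y0-cw[1])*vx;print('  ',nm,len(e),'ang',round(a,1),'dist',round(float(d),1))
E
python3 c.py
```

```text
L [  0   2  19  17 230] [402.57826087 199.23478261]
  floor ctr [497.6  77.5 181. ]
   up 19 ang 75.8 dist 13.6
   lo 19 ang 75.2 dist -8.7
R [  2   4  18  16 220] [233.78181818 200.39090909]
  floor ctr [487.7 -41.6 181. ]
   up 19 ang 77.7 dist 14.0
   lo 19 ang 78.0 dist -7.5
```

Call:
step_arm --series '[[[0,0,0.104,0,0,0,1],[0,0,0.103,0,0,0,1],[0,0,0,0,0,0,1]]]'

```text
clock: 7.75
eef_pos: [493.5, 17.3, 263.5]
tool_rot: [-3.14, -0.003, 2.887]
force: [-0.3, 0.2, 0.0]
width: -0.2
gripper_force: 0.0
```

```bash
python3 -c "
from h import *
s=st();print(delta([497.9,77.2,205]))"
```

```text
7.75 [493.5  17.3 263.5] [-3.1403e+00 -2.7000e-03  2.8871e+00] F [-0.3  0.2  0. ] q [-0.25  0.37  0.22  1.9  -0.1   0.88  1.34] -0.2098823819013519
[0.0712 0.3941 0.3895]
```

Call:
step_arm --series '[[[0,0,0,0.036,0.197,0.13,1],[0,0,0,0.035,0.197,0.13,1],[0,0,0,0,0,0.13,1],[0,0,0,0,0,0,1],[0,0,0,0,0,0,1]]]'

```text
clock: 8.25
eef_pos: [498.6, 76.5, 205.9]
tool_rot: [-3.14, -0.001, 2.888]
force: [0.3, -0.8, 0.3]
width: 0.2
gripper_force: 0.0
```

```bash
python3 -c "
from h import *
s=st();print(delta([497.9,77.2,185]));p=ctrl.get_image('wrist');save(p,'w3.png')"
```

```text
8.25 [498.6  76.5 205.9] [-3.1403e+00 -1.4000e-03  2.8876e+00] F [ 0.3 -0.8  0.3] q [-0.34  0.46  0.19  1.95 -0.12  0.74  1.24] 0.18786136319717173
[0.0053 0.0035 0.1392]
```

View pics/w3.png

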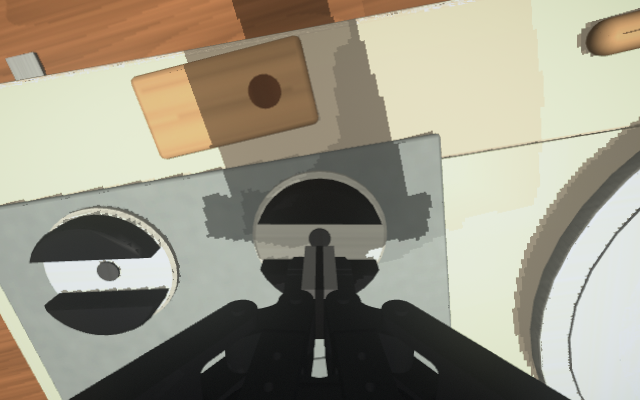

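The fingertips line up with the left slot: the axle dot is at (319,237) and the slot edge is level. I'll insert now.

Call:
step_arm --series '[[[0,0,0,0.005,0.003,0.035,1],[0,0,0,0,0,0.035,1],[0,0,0,0,0,0.035,1],[0,0,0,0,0,0.033,1],[0,0,0,0,0,0,1],[0,0,0,0,0,0,1]]]'

```text
clock: 8.9
eef_pos: [498.3, 77.8, 185.4]
tool_rot: [-3.141, -0.0, 2.887]
force: [-0.5, 0.1, -0.3]
width: -0.0
gripper_force: 0.0
```

Call:
step_arm --series '[[[0,0,0.1,0,0,0,1],[0,0,0.15,0,0,0,1],[0,0,0.15,0,0,0,1],[0,0,0.15,0,0,0,1],[0,0,0.15,0,0,0,1],[0,0,0.15,0,0,0,1],[0,0,0.15,0,0,0,1],[0,0,0.15,0,0,0,1],[0,0,0.15,0,0,0,1],[0,0,0.15,0,0,0,1],[0,0,0.15,0,0,0,1],[0,0,0,0,0,0,1]]]'

```text
clock: 10.1
eef_pos: [498.4, 78.2, 185.7]
tool_rot: [3.141, 0.0, 1.631]
force: [0.2, 0.6, 0.8]
width: -0.2
gripper_force: 0.3
```

```bash
python3 -c "
from h import *
s=st();print(s['torque'])"
```

```text
10.1 [498.4  78.2 185.7] [3.1414e+00 1.0000e-04 1.6308e+00] F [0.2 0.6 0.8] q [-0.58  0.54  0.55  1.98 -0.42  0.73  0.28] -0.1829501633939503
[0.05345012 0.07972983 0.02019338]
```

Call:
step_arm --series '[[[0,0,0.09,0,0,0,1],[0,0,0.08,0,0,0,1],[0,0,0.08,0,0,0,1],[0,0,0.06,0,0,0,1],[0,0,0.06,0,0,0,1],[0,0,0.04,0,0,0,1],[0,0,0,0,0,0,1],[0,0,0,0,0,0,1]]]'

```text
clock: 10.9
eef_pos: [498.4, 77.9, 185.6]
tool_rot: [3.141, -0.0, 1.31]
force: [0.5, -0.4, 0.4]
width: 0.1
gripper_force: 0.0
```

```bash
python3 -c "
from h import *
s=st();print(s['torque'])"
```

```text
10.9 [498.4  77.9 185.6] [ 3.1415e+00 -1.0000e-04  1.3104e+00] F [ 0.5 -0.4  0.4] q [-0.64  0.56  0.65  1.98 -0.49  0.76  0.03] 0.05715823835593648
[ 0.00276898 -0.03957286  0.01620824]
```

Call:
step_arm --series '[[[0,0,0.05,0,0,0,1],[0,0,0.05,0,0,0,1],[0,0,0.04,0,0,0,1],[0,0,0,0,0,0,1]]]'

```text
clock: 11.3
eef_pos: [498.3, 77.9, 185.5]
tool_rot: [3.142, 0.0, 1.198]
force: [-0.9, -0.6, -0.9]
width: -0.0
gripper_force: 0.0
```

```bash
python3 -c "
from h import *
s=st();print(s['torque'])"
```

```text
11.3 [498.3  77.9 185.5] [3.1416e+00 3.0000e-04 1.1977e+00] F [-0.9 -0.6 -0.9] q [-0.66  0.57  0.68  1.98 -0.51  0.76 -0.05] -0.018316189382590144
[-0.04466966  0.01863149  0.00109419]
```

```bash
python3 -c "
from h import *
p=ctrl.get_image('wrist');save(p,'w4.png')"
```

```text
(no output)
```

View pics/w4.png

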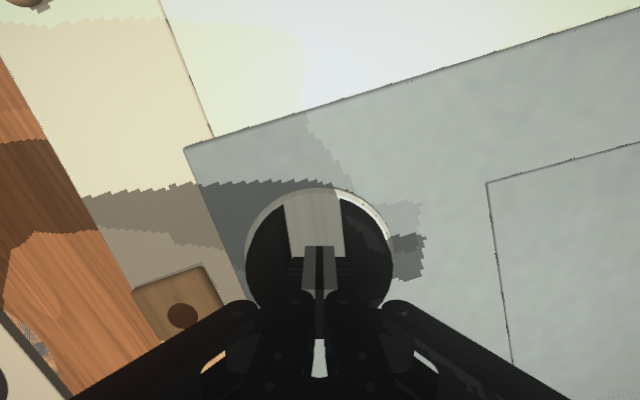

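The dial barely turned. The closed tips are only about 14 mm thick, so they spun freely in the slot. I'll lift, measure the slot angle again and reinsert with the fingers opened along the slot.

Call:
step_arm --series '[[[0,0,0,0,0,-0.1,1],[0,0,0,0,0,-0.1,1],[0,0,-0.17,0,0,0,0.65],[0,0,-0.18,0,0,0,0.65],[0,0,-0.18,0,0,0,0.65],[0,0,-0.18,0,0,0,0.65],[0,0,-0.18,0,0,0,0.65],[0,0,-0.18,0,0,0,0.65],[0,0,-0.18,0,0,0,0.65],[0,0,-0.18,0,0,0,0.65],[0,0,-0.18,0,0,0,0.65],[0,0,-0.17,0,0,0,0.65]]]'

```text
clock: 12.55
eef_pos: [498.3, 77.8, 215.6]
tool_rot: [3.142, 0.0, 2.603]
force: [-0.4, 0.1, -0.4]
width: 30.1
gripper_force: 0.0
```

Call:
step_arm --series '[[[0,0,-0.18,0,0,0,0.65],[0,0,0,0,0,0,0.65],[0,0,0,0,0,0,0.65],[0,0,0,0,0,0,0.65]]]'

```text
clock: 12.95
eef_pos: [498.3, 77.8, 215.5]
tool_rot: [-3.141, -0.0, 2.736]
force: [0.6, -0.3, -0.8]
width: 29.8
gripper_force: 0.0
```

```bash
python3 -c "
from h import *
s=st();p=ctrl.get_image('wrist');save(p,'w5.png')"
```

```text
12.95 [498.3  77.8 215.5] [-3.1414 -0.      2.7356] F [ 0.6 -0.3 -0.8] q [-0.4   0.45  0.27  1.94 -0.17  0.77  1.13] 29.786823447302485
```

View pics/w5.png

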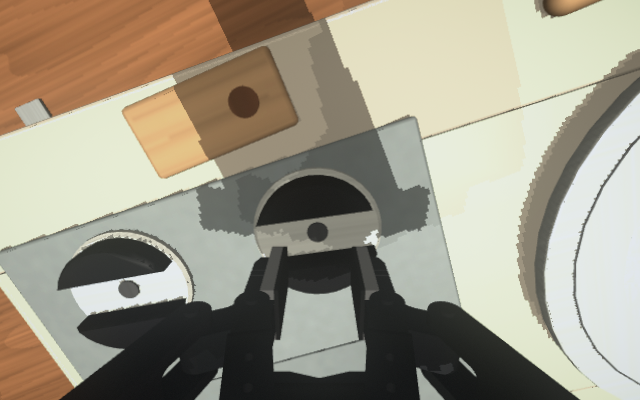

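Call:
step_arm --series '[[[0,0,-0.19,0,0,0,0.65],[0,0,0,0,0,0.07,0.65],[0,0,0,0,0,0.03,0.65],[0,0,0,0,0,0.03,0.65],[0,0,0,0,0,0.03,0.65],[0,0,0,0,0,0.03,0.65],[0,0,0,0,0,0.03,0.65],[0,0,0,0,0,0,0.65],[0,0,0,0,0,0,0.65]]]'

```text
clock: 13.9
eef_pos: [498.3, 77.9, 182.5]
tool_rot: [-3.142, -0.0, 2.887]
force: [0.8, 0.1, 0.3]
width: 29.9
gripper_force: 0.0
```

```bash
python3 -c "
from h import *
s=st();print(s['torque'])"
```

```text
13.9 [498.3  77.9 182.5] [-3.1415e+00 -1.0000e-04  2.8871e+00] F [0.8 0.1 0.3] q [-0.36  0.5   0.21  1.98 -0.16  0.68  1.27] 29.92826236839005
[-0.01408079 -0.01075342 -0.00100393]
```

Inserted. Turn about 30° and check the torque.

Call:
step_arm --series '[[[0,0,0.1,0,0,0,0.65],[0,0,0.12,0,0,0,0.65],[0,0,0.12,0,0,0,0.65],[0,0,0.12,0,0,0,0.65],[0,0,0.12,0,0,0,0.65],[0,0,0.12,0,0,0,0.65]]]'

```text
clock: 14.5
eef_pos: [498.6, 77.9, 182.8]
tool_rot: [3.141, 0.0, 2.334]
force: [0.4, 0.2, -1.4]
width: 30.1
gripper_force: 1.6
```

```bash
python3 -c "
from h import *
s=st();print(s['torque'])"
```

```text
14.5 [498.6  77.9 182.8] [3.1409e+00 5.0000e-04 2.3340e+00] F [ 0.4  0.2 -1.4] q [-0.47  0.52  0.37  1.98 -0.28  0.7   0.84] 30.118921773499647
[-0.03855164 -0.03362449  0.10777257]
```

Call:
step_arm --series '[[[0,0,0.13,0,0,0,0.65],[0,0,0.13,0,0,0,0.65],[0,0,0.13,0,0,0,0.65],[0,0,0.13,0,0,0,0.65],[0,0,0.13,0,0,0,0.65],[0,0,0.13,0,0,0,0.65],[0,0,0.1,0,0,0,0.65],[0,0,0.1,0,0,0,0.65],[0,0,0.1,0,0,0,0.65],[0,0,0.06,0,0,0,0.65],[0,0,0.06,0,0,0,0.65],[0,0,0,0,0,0,0.65]]]'

```text
clock: 15.7
eef_pos: [499.0, 77.0, 182.8]
tool_rot: [3.14, 0.001, 1.395]
force: [1.4, -2.9, -1.3]
width: 30.3
gripper_force: 1.4
```

```bash
python3 -c "
from h import *
s=st();print(s['torque'])"
```

```text
15.7 [499.   77.  182.8] [3.1399e+00 1.0000e-03 1.3945e+00] F [ 1.4 -2.9 -1.3] q [-0.64  0.57  0.65  1.98 -0.5   0.75  0.13] 30.314760697803724
[-0.64855764 -0.24018484  0.05435104]
```

Call:
step_arm --series '[[[0,0,0.05,0,0,0,0.65],[0,0,0.05,0,0,0,0.65],[0,0,0,0,0,0,0.65]]]'

```text
clock: 16.0
eef_pos: [498.9, 76.8, 182.8]
tool_rot: [3.14, 0.002, 1.318]
force: [1.0, -5.8, 0.1]
width: 30.1
gripper_force: 23.2
```

```bash
python3 -c "
from h import *
s=st();print(s['torque'])"
```

```text
16.0 [498.9  76.8 182.8] [3.1399e+00 1.9000e-03 1.3180e+00] F [ 1.  -5.8  0.1] q [-0.66  0.58  0.67  1.98 -0.52  0.76  0.07] 30.067149585483172
[-1.25093737 -0.29881806  1.20191267]
```

Call:
step_arm --series '[[[0,0,-0.09,0,0,0,0.65],[0,0,0,0,0,-0.1,0.65],[0,0,0,0,0,-0.2,0.65],[0,0,-0.18,0,0,-0.05,0.65],[0,0,-0.18,0,0,0,0.65],[0,0,-0.18,0,0,0,0.65],[0,0,-0.18,0,0,0,0.65],[0,0,-0.18,0,0,0,0.65],[0,0,-0.18,0,0,0,0.65],[0,0,-0.18,0,0,0,0.65],[0,0,-0.18,0,0,0,0.65],[0,0,-0.18,0,0,0,0.65]]]'

```text
clock: 17.2
eef_pos: [497.6, 79.0, 235.1]
tool_rot: [3.141, -0.002, 2.664]
force: [0.9, -0.0, -0.4]
width: 29.7
gripper_force: 0.0
```

Call:
step_arm --series '[[[0,0,-0.17,0,0,0,0.65],[0,0,-0.17,0,0,0,0.65],[0,0,0,0,0,0,0.65]]]'

```text
clock: 17.5
eef_pos: [497.8, 78.7, 235.1]
tool_rot: [3.14, -0.002, 2.926]
force: [0.0, -1.0, -0.3]
width: 29.9
gripper_force: 0.0
```

```bash
python3 -c "
from h import *
s=st();print(delta([488,-42,215]))"
```

```text
17.5 [497.8  78.7 235.1] [ 3.1402e+00 -1.5000e-03  2.9260e+00] F [ 0.  -1.  -0.3] q [-0.4   0.43  0.27  1.92 -0.16  0.82  1.31] 29.9037378294498
[-0.1086 -0.8005  0.1329]
```

Call:
step_arm --series '[[[0,0,0,-0.036,-0.267,0,0.65],[0,0,0,-0.036,-0.267,0.03,0.65],[0,0,0,-0.036,-0.266,0.1,0.65],[0,0,0,0,0,0,0.65],[0,0,0,0,0,0,0.65]]]'

```text
clock: 18.0
eef_pos: [488.1, -43.1, 215.3]
tool_rot: [3.141, -0.001, 2.921]
force: [-0.1, 0.7, -0.1]
width: 29.5
gripper_force: 0.0
```

```bash
python3 -c "
from h import *
s=st();print(delta([488,-42,182.5]));p=ctrl.get_image('wrist');save(p,'w6.png')"
```

```text
18.0 [488.1 -43.1 215.3] [ 3.1410e+00 -1.4000e-03  2.9208e+00] F [-0.1  0.7 -0.1] q [-0.17  0.44  0.28  1.98 -0.17  0.75  1.56] 29.528333067143056
[0.0019 0.0071 0.2189]
```

View pics/w6.png

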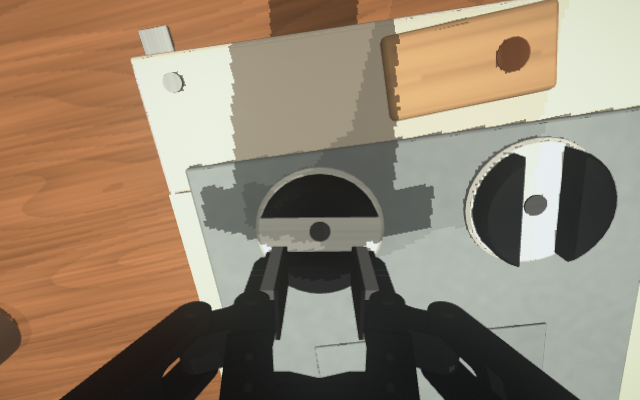

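The left slot is now perpendicular to the hatch edge, so it's locked. The right dot is at (320,231) with its slot level under the fingers, so I'll insert and turn.

Call:
step_arm --series '[[[0,0,0,0.002,0.005,0.07,0.65],[0,0,0,0,0,0.03,0.65],[0,0,0,0,0,0.03,0.65],[0,0,0,0,0,0.03,0.65],[0,0,0,0,0,0.03,0.65],[0,0,0,0,0,0.03,0.65],[0,0,0,0,0,0,0.65],[0,0,0,0,0,0,0.65]]]'

```text
clock: 18.85
eef_pos: [488.4, -42.1, 182.5]
tool_rot: [-3.142, -0.0, 2.926]
force: [0.1, -0.5, 0.9]
width: 29.9
gripper_force: 0.0
```

Call:
step_arm --series '[[[0,0,0.1,0,0,0,0.65],[0,0,0.13,0,0,0,0.65],[0,0,0.13,0,0,0,0.65],[0,0,0.13,0,0,0,0.65],[0,0,0.13,0,0,0,0.65],[0,0,0.13,0,0,0,0.65],[0,0,0.13,0,0,0,0.65],[0,0,0.13,0,0,0,0.65],[0,0,0.13,0,0,0,0.65],[0,0,0.13,0,0,0,0.65],[0,0,0.13,0,0,0,0.65],[0,0,0.13,0,0,0,0.65]]]'

```text
clock: 20.05
eef_pos: [488.7, -42.4, 182.7]
tool_rot: [3.141, 0.001, 1.721]
force: [-0.2, -0.5, -1.3]
width: 30.2
gripper_force: 1.8
```

```bash
python3 -c "
from h import *
s=st();print(s['torque'],np.degrees(s['tool_rot'][2])-90)"
```

```text
20.05 [488.7 -42.4 182.7] [3.141e+00 6.000e-04 1.721e+00] F [-0.2 -0.5 -1.3] q [-0.39  0.54  0.61  2.02 -0.47  0.72  0.67] 30.228313731591314
[-0.28233416 -0.00857885  0.05250828] 8.608849271623754
```

Need to go to about -14.5°, so 23° more (0.51).

Call:
step_arm --series '[[[0,0,0.1,0,0,0,0.65],[0,0,0.1,0,0,0,0.65],[0,0,0.08,0,0,0,0.65],[0,0,0.07,0,0,0,0.65],[0,0,0.06,0,0,0,0.65],[0,0,0.05,0,0,0,0.65],[0,0,0.05,0,0,0,0.65],[0,0,0,0,0,0,0.65]]]'

```text
clock: 20.85
eef_pos: [488.6, -42.8, 182.7]
tool_rot: [3.141, 0.002, 1.326]
force: [-0.0, -3.3, -0.1]
width: 30.1
gripper_force: 19.3
```

```bash
python3 -c "
from h import *
s=st();print(s['torque'],np.degrees(s['tool_rot'][2])-90)"
```

```text
20.85 [488.6 -42.8 182.7] [3.1409e+00 1.7000e-03 1.3262e+00] F [-0.  -3.3 -0.1] q [-0.46  0.58  0.73  2.02 -0.56  0.75  0.37] 30.119092106476124
[-0.89873451  0.09365197  1.03875983] -14.012729931230425
```

It's at the stop (1.04 N m). I'll back off a little and lift clear.

Call:
step_arm --series '[[[0,0,-0.08,0,0,0,0.65],[0,0,0,0,0,-0.1,0.65],[0,0,0,0,0,-0.25,0.65],[0,0,0,0,0,-0.3,0.65],[0,0,0,0,0.2,-0.2,0.65],[0,0,0,0,0,0,0.65],[0,0,0,0,0,0,0.65]]]'

```text
clock: 21.55
eef_pos: [518.0, -46.8, 310.2]
tool_rot: [3.141, -0.002, 1.387]
force: [-0.2, -0.4, -0.0]
width: 29.9
gripper_force: 0.0
```

```bash
python3 -c "
from h import *
s=st();p=ctrl.get_image('wrist');save(p,'w7.png');q=ctrl.get_image('top');save(q,'t7.png')
c=np.hstack([cv2.resize(p['img'],(400,250)),cv2.resize(q['img'][120:300,80:368],(400,250))]);cv2.imwrite('pics/f.png',c[:,:,::-1])"
```

```text
21.55 [518.  -46.8 310.2] [ 3.1414e+00 -1.6000e-03  1.3871e+00] F [-0.2 -0.4 -0. ] q [-0.53  0.46  0.84  1.78 -0.39  1.07  0.27] 29.858092807749497
```

View pics/f.png

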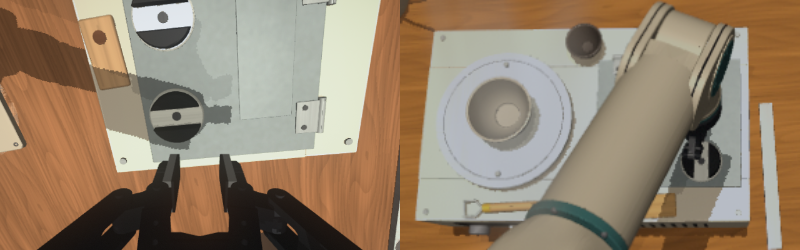

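In the wrist view, left half, both slots (at about (165,17) and (176,116)) run along the machine's x. The hatch lies flat and nothing else has moved.

```bash
python3 -c "
from cell import ctrl
print(ctrl.finish_job())"
```

```text
the job is handed in; nothing more can be done
None
```

The hatch is pushed shut and both fasteners are turned clockwise to their stops; I handed the job in at about 21.7 s with the arm clear, and no verdict came back.

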